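# Lift a gel cassette out of its rack and lean it on the stand

## Task

Push right down the lifter pad that belongs to the square-cornered gel cassette, so that the cassette rises in its slot without being touched; then draw it up out of the rack by its top edge and, without dropping it, lean it on the aluminium stand: bottom edge on the ledge, centred, back against the rest. Leave the other cassette (the one with cut-off top corners) down in its slot and do not disturb the other things on the bench.

Things in the scene. Friction and masses are not known exactly. Their poses are not given: they have to be found in the camera images.
- rack: Grey plastic rack, fixed, 90 (x) x 170 (y) x 105 mm high. Origin: centre of its underside. Two upright slots, 11 mm wide, along its y axis, at x = -10 mm (front) and x = +10 mm (rear). End towers (46 mm < |y| < 70 mm, 105 mm high) hold the cassettes by their side edges; open between the towers. The neighbouring cassettes are 12 mm apart: too close for fingers.
- front_slot (a point): Middle of the front slot (rack x = -10 mm, y = 0), 16 mm above the bench: where the underside of a cassette at rest stands (its top edge at 126 mm). A see-saw lifter reaches under it from the rack's +y end (lifter_left). Axes as the rack's.
- rear_slot (a point): Middle of the rear slot (rack x = +10 mm, y = 0), 16 mm above the bench; its lifter reaches in from the rack's -y end (lifter_right). A lifter pressed right down raises its cassette by about 39 mm, and it stays there when let go.
- lifter_left (a joint): Lifter of the front slot (x = -10 mm), pad at the rack's +y end. Angle in rad: 0 = pad up, 0.5 = pad right down (its stop), cassette raised. Stiff: stays where it is left; takes about 5 to 7 N on the pad.
- lifter_left_pad (a point): Top centre of the left lifter's black pad, 40 (x) x 34 mm (y), 6 mm thick; about 148 mm from the rack's centre along +y and 59 mm above the bench when up; moves down to about 19 mm and outward by about 11 mm. The pad slopes by 0.3 rad up outwards when up, 0.2 rad down outwards when down.
- lifter_right (a joint): Lifter of the rear slot (x = +10 mm), pad at the rack's -y end. Values as lifter_left.
- lifter_right_pad (a point): Top centre of the right lifter's black pad, at the rack's -y end; otherwise as lifter_left_pad.
- cassette: The square-cornered gel cassette: white flat plate 8 (x) x 120 (y) x 110 mm (z) with a pale window, straight top edge over its full width, about 0.15 kg; in the front or the rear slot. Origin: centre of its underside; x is normal to the plate, z up the plate.
- cassette_top (a point): Middle of the square-cornered cassette's top edge, 110 mm above its origin.
- cut_cassette: The other cassette, of the same size, in the other slot: both top corners cut off at 45 degrees (25 mm), so that its top edge is only 70 mm long. Origin: centre of its underside. Must stay where it is.
- stand: Aluminium leaning stand, fixed to the bench, base 100 (x) x 140 (y) mm, 95 mm high. Origin: centre of its underside. Its flat rest, 140 mm wide, faces +x and leans 0.3 rad back, its top towards -x; it runs from the ledge 62 mm up the slope. The ledge at its foot is square to the rest (it slopes up towards +x), 24 mm deep from the rest to an 8 mm high lip.
- seat (a point): Point on the stand's ledge, at stand x = 10 mm, y = 0, z = 35 mm, where the centre of the cassette's underside lies when the cassette leans flat against the rest (4 mm in front of the rest). Axes as the stand's.
- bottle: Bystander: amber bottle, 64 mm across, 140 mm high, loose. Origin: centre of its underside.
- beaker: Bystander: white ceramic beaker, 80 mm across, 90 mm high, loose. Origin: centre of its underside.
- tube_rack: Bystander: green tube rack, 85 x 125 x 50 mm, loose. Origin: centre of its underside.
Mind the look-alikes: they are no part of the job. Several things look just like the stand: the one meant starts nearest to the robot's base.

How it is judged:
On the way, in this order (a step that is already met when the one before it is completed fails the run):
1. the square-cornered cassette has been raised at least 30 mm by its lifter and rests there, still in its slot, untouched by the gripper (z of cassette in the frame of rack between 0.046 and 0.07 m and contact force between each of the arm, the fingers and cassette below 0.05 N and contact force between cassette and rack above 0.2 N), for 0.2 s.
2. the cassette is drawn right up out of the rack, in the gripper (z of cassette in the frame of rack above 0.106 m and contact force between the fingers and cassette above 0.5 N), for 0.1 s.
At the end, for the whole second after the job is handed in: The square-cornered cassette is at rest on the stand: underside on the ledge between rest and lip, centred within 20 mm, leaning back 0.18 to 0.6 rad onto the rest, square to the stand within 0.17 rad, either face forward. The cut-cornered cassette is still in its slot (within 12 mm) (x of cassette in the frame of seat between -0.01 and 0.025 m and y of cassette in the frame of seat between -0.02 and 0.02 m and z of cassette in the frame of seat between -0.006 and 0.014 m and x of cassette_top in the frame of seat below -0.015 m and angle between cassette's own z axis and vertical between 0.18 and 0.6 rad and angle between the y axis of cassette and the y axis of stand, either way round below 0.17 rad and contact force between cassette and stand above 0.2 N and linear speed of cassette below 0.02 m/s and distance of cut_cassette from where it was at the start of the episode below 0.012 m); the robot touches nothing.
It fails at once if the cut-cornered cassette is lifted or moved more than 12 mm (distance of cut_cassette from where it was at the start of the episode above 0.012 m).
It fails at once if the square-cornered cassette is dropped (falls faster than 0.6 m/s with nothing touching it) (contact force between cassette and anything else below 0.01 N and linear speed of cassette above 0.6 m/s).
It fails at once if the bottle is moved more than 25 mm (distance of bottle from where it was at the start of the episode above 0.025 m).
It fails at once if the beaker is moved more than 25 mm (distance of beaker from where it was at the start of the episode above 0.025 m).
It fails at once if the tube rack is moved more than 25 mm (distance of tube_rack from where it was at the start of the episode above 0.025 m).
It also fails if it takes over 58 s, if anything falls off the work surface, if the arm or the gripper's body presses on something with over 40 N, if the wrist force passes 120 N, or if a joint passes its speed limit or range.

## Robot

A 7-joint arm with a two-finger parallel gripper is mounted at the origin on the work surface. World frame = base frame: x ahead of the robot, y to its left, z up, the work surface at z = 0. Lengths are in m, angles in rad, forces in N, time in s.
With the tool pointing down it reaches from about 0.4 to 0.875 m from the base axis. Payload 19.3 kg.
Tool frame: the origin (TCP) lies midway between the tips of the shut fingers; the grasp point (between the pads) lies 19 mm behind it; z points along the fingers, y is the line along which they close (so a half turn about z gives the same grasp; the last joint's range is limited). The gripper opens to 85 mm and grips with 20 to 120 N. Pads are 22 mm wide; open, the fingers measure 114 mm over their backs; the gripper's body (76 mm by 85 mm) begins 54 mm behind the grasp point. The pads swing forward as they close: fully open they stand 13 mm farther back than shut.
Start: joints at [1.041, 0.521, -0.036, 1.599, 0.021, 1.021, -0.113], TCP at [0.277, -0.56, 0.231] pointing down, gripper open.
Joint ranges: [-2.91, 2.91], [-0.3, 2.13], [-1.5, 1.42], [0.17, 2.43], [-1.26, 4.41], [0.16, 1.93], [-2.52, 2.52]. Speed limits (rad/s): [1.89, 1.89, 2.39, 2.39, 3.01, 3.01, 3.01].

## Interface

Orientations are given as a unit quaternion [w, x, y, z].
In Python, from plant import r, read_camera gives the robot as it stands.
- The arm moves only by the tool jog_arm, never from a script. Its argument "targets" is a list of rows, each an object of numbers: "dx", "dy", "dz": the shift along the tool's x, y, z normalised to -1 to 1, where 1 is 0.2 m; "rx", "ry", "rz": the turn, a rotation vector about the tool's x, y, z normalised to -1 to 1, where 1 is 180 degrees; "fingers": the closure, from -1 (fully open) to 1 (shut). In form: [{"dx": .., "dy": .., "dz": .., "rx": .., "ry": .., "rz": .., "fingers": ..}, ...]. A call has 1 to 20 rows; each row is the pose to reach, as a shift and turn from the pose commanded when the call began, along the tool's axes at that moment, turning the shorter way round; what a row does not reach only later rows make up. A row lasts 1/12 s, in which the tool goes at most 41.7 mm and 7.16 degrees, less where a joint would pass 70% of its speed; a pose out of reach is approached as far as the arm can. A call with a number of a shift or a turn outside -1 to 1 is refused whole. A call with a gripper value outside its range is refused whole. The fingers move at their own pace and stop on an object; "grip_force" is the grip in N (left out, the last holds). Time passes only in rows, so rows that repeat a pose let the fingers close. It gives the time, the measured TCP pose, the force, the opening and the grip force at its end, in the units of the state.
- r.sense(): the state, without advancing time (a new reading comes with each control period).
- read_camera(name): name is "scene" or "top"; returns a dict with "image" (420x560x3 uint8, red, green, blue), "range_z" (420x560 float32, m along the optical axis (not along the pixel's ray), 0 where there is no reading), "fx", "fy", "cx", "cy" (pixels), "distortion" ([k1, k2, p1, p2, k3] as OpenCV has them; the pictures are not rectified), "origin" and "rotation" of the camera in the world. Camera axes: x right, y down, z forward; pixel columns grow to the right and rows downward; lengths in m; the calibration is good to about 2 mm. A picture is of the moment at which its call begins.
- r.finish_job(): hands the job in; it is judged then, once.
The state is a dict: "t": time; "joint_positions": joint angles; "dq": joint speeds; "joint_efforts": joint torques, N m; "position": TCP position; "tcp_rot": TCP orientation; "force": force on the tool from outside, world axes, zero at the start; "wrist_torque": the same for the moment, N m; "width": finger opening in m; "gripper_force": force on a finger pad.
Only numpy, scipy, OpenCV 4.12 (cv2) and the standard library are available. Lean on these libraries where they do the work, as an engineer would, in place of code of your own. Each camera call takes 0.05 s, during which the arm holds its last target. There are 200 camera calls.

## Working session

There is one attempt and no reset: what is moved stays moved. The work goes in short steps, Python scripts to look and compute and a tool call to move; the robot and the scene stay as the last step left them, time stands still between calls to the robot, and variables do not carry over. Pictures are saved under pics/ and viewed, at most 10 in all, crops included, and the job is handed in when it is done.

Besides the shell and the picture viewer there is one more tool, called after "Request:" by a JSON object that holds its "method" and its "body", one argument or row to a line. jog_arm: Moves the arm, as the interface text tells. Its arguments: {"type":"object","properties":{"targets":{"type":"array"},"grip_force":{"type":"number"}},"required":["targets"]}

```bash
mkdir -p pics; python3 - <<'E'
from plant import r, read_camera
import cv2, numpy as np, pickle
s=r.sense(); print({k:np.round(v,3).tolist() for k,v in s.items()})
for n in("scene","top"):
    c=read_camera(n); pickle.dump(c,open(n+".pkl","wb"))
    cv2.imwrite(f"pics/{n}0.png",cv2.resize(c["image"][:,:,::-1],(800,600)))
    print(n,c["fx"],c["cx"],c["cy"],c["distortion"],c["origin"],np.round(c["rotation"],3).tolist())
E
```

```text
{'t': 0.0, 'joint_positions': [1.041, 0.522, -0.036, 1.6, 0.021, 1.021, -0.113], 'dq': [0.0, 0.001, 0.001, -0.001, 0.002, 0.0, 0.001], 'joint_efforts': [-0.0, -92.712, 1.98, -36.992, 0.018, 0.008, 0.0], 'position': [0.277, -0.56, 0.231], 'tcp_rot': [-0.001, 0.974, 0.228, -0.0], 'force': [0.047, -0.254, 0.168], 'wrist_torque': [0.041, -0.038, 0.011], 'gripper_force': 0.0, 'width': 0.086}
scene 533.3116204411972 273.426094553358 203.02103542802104 [0.04697082 0.         0.         0.         0.        ] [1.36120662 0.31608497 1.14013539] [-0.184, 0.575, 0.756, -0.254]
top 412.5598763131825 280.05034465220814 208.05064450913022 [-0.09435588  0.          0.          0.          0.        ] [0.42247043 0.11337663 1.11289893] [0.06, -0.7, 0.709, -0.066]
```

View pics/scene0.png

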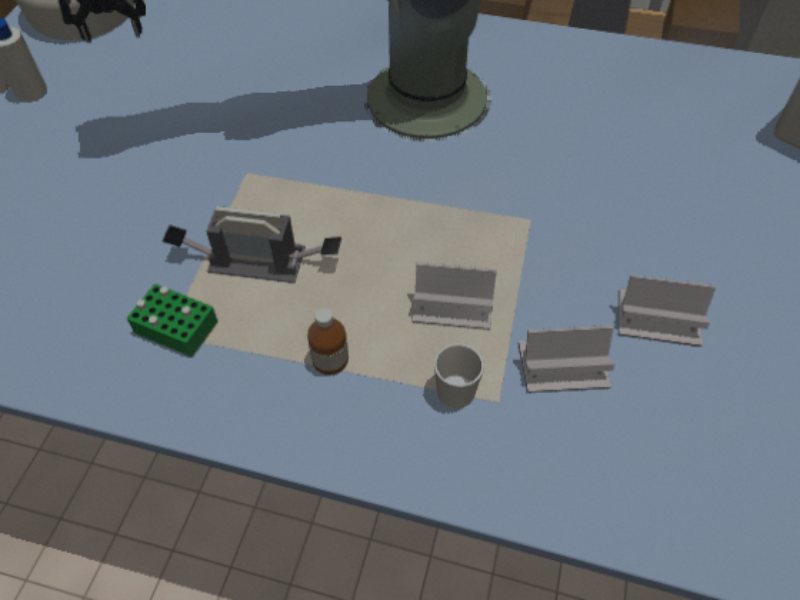

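View pics/top0.png

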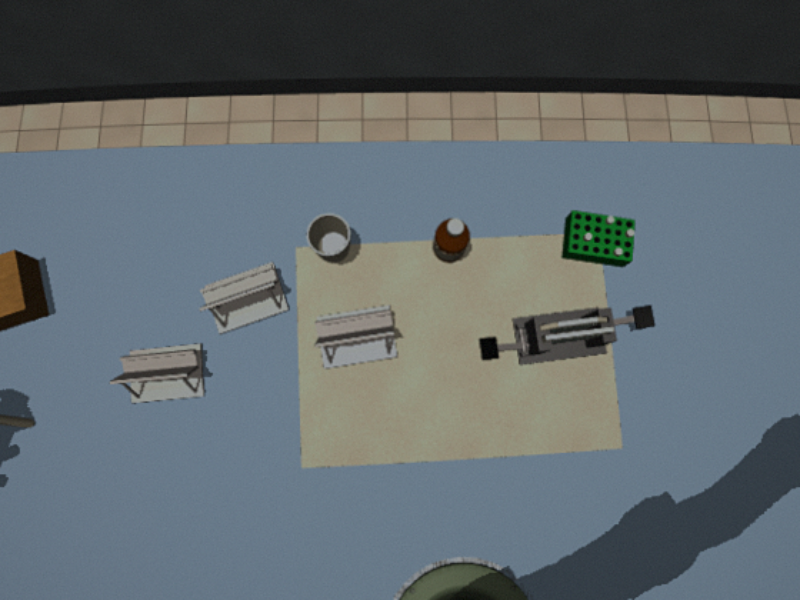

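The square cassette appears to be the one nearer the robot (the cut one, lower in the scene picture at (250,225), is nearer the scene camera). The stand meant is the one at top-view (357,337). I'll measure with depth and an enlarged crop.

```bash
cat > h.py <<'E'
import numpy as np, cv2, pickle
from scipy.spatial.transform import Rotation as R
def q2R(q): return R.from_quat([q[1],q[2],q[3],q[0]]).as_matrix()
def cloud(c):
    h,w=c["range_z"].shape
    u,v=np.meshgrid(np.arange(w,dtype=float),np.arange(h,dtype=float))
    K=np.array([[c["fx"],0,c["cx"]],[0,c["fy"],c["cy"]],[0,0,1]])
    n=cv2.undistortPoints(np.stack([u.ravel(),v.ravel()],1)[:,None],K,np.array(c["distortion"])).reshape(h,w,2)
    z=c["range_z"]; P=np.dstack([n*z[...,None],z])
    W=P@q2R(c["rotation"]).T+np.array(c["origin"]); W[z==0]=np.nan
    return W
def rect(p):
    (c,s,a)=cv2.minAreaRect(p.astype(np.float32)*1000); return np.round(c,1),np.round(s,1),round(a,2)
def sel(W,x0,x1,y0,y1,z0,z1):
    m=(W[...,0]>x0)&(W[...,0]<x1)&(W[...,1]>y0)&(W[...,1]<y1)&(W[...,2]>z0)&(W[...,2]<z1)
    return W[m]
E
python3 - <<'E'
from h import *
for n in("top","scene"):
    c=pickle.load(open(n+".pkl","rb")); W=cloud(c)
    print(n)
    px={"top":dict(pad_l=(488,348),pad_r=(643,317),tow_l=(530,338),stand=(357,325),rackc=(575,330),bottle=(455,227),beaker=(333,240),tube=(598,238)),
        "scene":dict(pad_r=(175,236),pad_l=(331,246),stand=(455,280),cut=(250,245),bottle=(323,316),beaker=(460,378),tube=(172,318))}[n]
    for k,(u,v) in px.items(): print(k,np.round(W[int(v*.7),int(u*.7)],3))
    if n=="top":
        im=c["image"]; a=cv2.resize(im[200:275,320:470,::-1],(800,400),interpolation=cv2.INTER_CUBIC)
    else:
        b=cv2.resize(c["image"][140:200,100:250,::-1],(500,200),interpolation=cv2.INTER_CUBIC)
        b=cv2.copyMakeBorder(b,0,0,0,300,cv2.BORDER_CONSTANT)
        cv2.imwrite("pics/crop.png",np.vstack([a,b]))
E
```

```text
top
pad_l [ 0.52  -0.051  0.061]
pad_r [ 0.574 -0.345  0.056]
tow_l [ 0.538 -0.131  0.056]
stand [0.568 0.186 0.038]
rackc [ 0.556 -0.223  0.024]
bottle [0.724 0.009 0.137]
beaker [0.739 0.233 0.004]
tube [ 0.726 -0.27   0.053]
scene
pad_r [ 0.575 -0.343  0.056]
pad_l [ 0.525 -0.053  0.059]
stand [0.55  0.188 0.069]
cut [ 0.561 -0.196  0.061]
bottle [0.726 0.009 0.136]
beaker [0.702 0.236 0.005]
tube [ 0.744 -0.27   0.051]
```

View pics/crop.png

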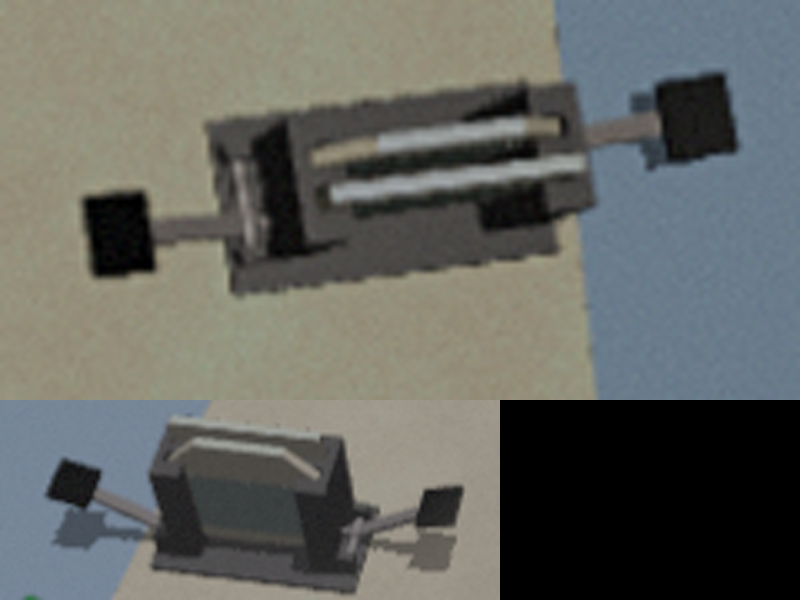

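The crop shows the full-length (square) top edge at (330,193)–(585,163), lower/nearer robot; the other edge has cut beige ends. Its lifter is the left pad at (120,232). Now precise fits.

```bash
cat > fit.py <<'E'
from h import *
from scipy.optimize import least_squares
T,S=[pickle.load(open(n+".pkl","rb")) for n in("top","scene")]
for n,c in(("top",T),("scene",S)):
    W=cloud(c); I=c["image"].astype(int).sum(2)
    ok=np.isfinite(W[...,0])
    for nm,x,y in(("padL",.523,-.052),("padR",.575,-.344)):
        m=ok&(abs(W[...,0]-x)<.035)&(abs(W[...,1]-y)<.03)&(W[...,2]>.04)&(I<110)
        p=W[m]; print(n,nm,m.sum(),p.mean(0).round(4),rect(p[:,:2]))
    p=sel(W,.48,.62,-.3,-.1,.118,.135); print(n,"tops",len(p),rect(p[:,:2]),p[:,2].mean().round(4))
    p=sel(W,.48,.62,-.32,-.08,.098,.112); print(n,"towers",len(p),rect(p[:,:2]),p[:,2].mean().round(4))
    p=sel(W,.48,.62,-.32,-.08,.004,.03); print(n,"rackbase",len(p),rect(p[:,:2]),p[:,2].mean().round(4))
    p=sel(W,.44,.66,.08,.28,.004,.12); print(n,"stand",len(p),rect(p[:,:2]),p[:,2].max().round(4))
    p=sel(W,.44,.66,.08,.28,.086,.12); print(n,"standtop",len(p),rect(p[:,:2]),p.mean(0).round(4))
    p=sel(W,.44,.66,.08,.28,.004,.02); print(n,"standbase",len(p),rect(p[:,:2]))
    # rest plane
    q=sel(W,.5,.6,.125,.245,.045,.085); 
    for _ in range(5):
        ct=q.mean(0); v=np.linalg.svd(q-ct)[2][2]; v*=np.sign(v[0]); d=(q-ct)@v; q=q[abs(d)<max(.003,2*d.std()*0+.003)]
    print(n,"rest",len(q),ct.round(4),v.round(3),"yaw",np.arctan2(v[1],v[0]).round(3),"lean",np.arcsin(v[2]).round(3))
    for zlo in(.10,):
        m=ok&(W[...,2]>.119)&(W[...,2]<.134)&(abs(W[...,0]-.55)<.05)&(abs(W[...,1]+.2)<.08)
        p=W[m]; a=.13
        ex=np.array([np.cos(a),np.sin(a)])
        h=np.histogram(p[:,:2]@ex,40); print((h[1][:-1]*1000).astype(int).tolist(),h[0].tolist())
E
python3 fit.py
```

```text
top padL 161 [ 0.5191 -0.0544  0.0584] (array([519.3, -54.5]), array([36.8, 30.6]), 7.75)
top padR 184 [ 0.572  -0.3435  0.0582] (array([ 572. , -344.5]), array([37.5, 32. ]), 6.72)
top tops 285 (array([ 547.2, -199.5]), array([ 28.5, 119.2]), 6.4) 0.125
top towers 460 (array([ 546.9, -199.5]), array([ 60.6, 143.2]), 6.59) 0.1039
top rackbase 827 (array([ 548.3, -199.8]), array([237.1, 131. ]), 88.91) 0.0093
top stand 1888 (array([551.4, 180.4]), array([209.3, 199.3]), 0.93) 0.0967
top standtop 143 (array([535.3, 183.4]), array([  8.9, 138.5]), 7.14) [0.5351 0.1834 0.0907]
top standbase 880 (array([551.4, 180.4]), array([209.3, 199.3]), 0.93)
top rest 115 [0.5691 0.187  0.0519] [0.432 0.055 0.9  ] yaw 0.126 lean 1.12
[501, 502, 503, 503, 504, 505, 506, 506, 507, 508, 509, 509, 510, 511, 512, 512, 513, 514, 515, 515, 516, 517, 518, 518, 519, 520, 521, 521, 522, 523, 523, 524, 525, 526, 526, 527, 528, 529, 529, 530] [7, 15, 13, 15, 15, 15, 14, 15, 15, 16, 11, 11, 6, 0, 0, 0, 0, 0, 0, 0, 0, 0, 0, 0, 0, 0, 0, 2, 10, 9, 10, 9, 9, 13, 9, 8, 12, 9, 7, 4]
scene padL 50 [ 0.5174 -0.0589  0.05
[... 346 characters left out ...]
]), array([130.9, 232.5]), 1.65) 0.013
scene stand 2270 (array([549.4, 180.3]), array([197.1, 219.4]), 89.49) 0.0969
scene standtop 168 (array([539.6, 187.3]), array([ 13.1, 138.1]), 8.28) [0.5398 0.1879 0.0896]
scene standbase 607 (array([549.4, 180.3]), array([197.1, 219.4]), 89.49)
scene rest 186 [0.5475 0.1856 0.0682] [0.769 0.114 0.629] yaw 0.147 lean 0.681
[499, 500, 501, 502, 503, 503, 504, 505, 506, 507, 508, 509, 510, 510, 511, 512, 513, 514, 515, 516, 516, 517, 518, 519, 520, 521, 522, 522, 523, 524, 525, 526, 527, 528, 528, 529, 530, 531, 532, 533] [1, 3, 3, 7, 4, 6, 14, 9, 18, 18, 18, 21, 17, 17, 20, 3, 4, 2, 0, 0, 0, 0, 2, 1, 2, 3, 6, 3, 6, 8, 10, 9, 8, 11, 11, 12, 16, 10, 6, 5]
```

```bash
cat > mv.py <<'E'
from h import *
from plant import r
A=.115; RC=np.array([.547,-.1995])
def rackpt(x,y,z): c,s=np.cos(A),np.sin(A); return np.array([RC[0]+c*x-s*y,RC[1]+s*x+c*y,z])
def Rt(yaw,lean=0):
    # tool y along the (yaw) x axis, tool z down, leaned so that -z tool = plate z leaning back
    X=np.array([np.cos(yaw),np.sin(yaw),0]); Y=np.array([-np.sin(yaw),np.cos(yaw),0])
    u=-np.sin(lean)*X+np.cos(lean)*np.array([0,0,1]); n=np.cos(lean)*X+np.sin(lean)*np.array([0,0,1])
    z=-u; y=n; return np.stack([np.cross(y,z),y,z],1)
def go(p,Rg):
    s=r.sense(); Rc=q2R(s["tcp_rot"]); d=Rc.T@(np.array(p)-s["position"])/.2
    w=R.from_matrix(Rc.T@Rg).as_rotvec()/np.pi
    print("t",round(s["t"],2),"pos",np.round(s["position"],4),"d",d.round(3),"r",w.round(4),"F",np.round(s["force"],1),"w",round(s["width"],4))
E
python3 - <<'E'
from mv import *
for n in("top","scene"):
    c=pickle.load(open(n+".pkl","rb")); W=cloud(c)
    for lo in (.058,.066):
        q=sel(W,.5,.6,.11,.26,lo,.089)
        for _ in range(8):
            ct=np.median(q,0) if _==0 else q.mean(0); v=np.linalg.svd(q-ct)[2][2]; v*=np.sign(v[0]); d=(q-ct)@v; q=q[abs(d)<max(.002,2.5*d.std())]
        print(n,lo,len(q),ct.round(4),v.round(3),"yaw",np.arctan2(v[1],v[0]).round(3),"lean",np.arcsin(v[2]).round(3))
    # base footprint by brightness/whiteness
    ok=(abs(W[...,0]-.545)<.09)&(abs(W[...,1]-.185)<.1)
    I=c["image"].astype(int); m=ok&(abs(I[...,0]-I[...,2])<22)
    k,l,st,ce=cv2.connectedComponentsWithStats(m.astype(np.uint8)); j=1+st[1:,4].argmax(); p=W[l==j]
    print("comp",st[j],rect(p[:,:2]), "low",rect(p[p[:,2]<.02][:,:2]))
    e=np.array([-np.sin(.13),np.cos(.13)]); g=p[p[:,2]>.03][:,:2]@e; print("y extent",np.percentile(g,[1,99]).round(4), np.percentile(g,[1,99]).mean().round(4))
go(rackpt(-.01,.148,.22),Rt(A))
E
```

```text
top 0.058 127 [0.5425 0.1855 0.074 ] [0.947 0.126 0.296] yaw 0.132 lean 0.301
top 0.066 111 [0.5401 0.1856 0.0795] [0.912 0.121 0.392] yaw 0.132 lean 0.403
comp [ 214  207   68   54 2286] (array([566.2, 196.1]), array([143.5, 180.2]), 10.7) low (array([566.2, 196.1]), array([143.5, 180.2]), 10.7)
y extent [0.0449 0.1819] 0.1134
scene 0.058 599 [0.5455 0.1869 0.0737] [0.927 0.142 0.346] yaw 0.152 lean 0.353
scene 0.066 456 [0.5441 0.1868 0.0777] [0.915 0.139 0.379] yaw 0.151 lean 0.389
comp [ 271  177   89   71 4200] (array([545., 185.]), array([199.8, 179.8]), 90.0) low (array([545., 185.]), array([199.8, 179.8]), 90.0)
y extent [0.047  0.1841] 0.1156
t 0.1 pos [ 0.2772 -0.5598  0.2308] d [ 2.211 -1.729  0.056] r [-3.000e-04 -2.000e-04 -3.902e-01] F [ 0.4 -1.1 -0.5] w 0.0854
```

Request:
{"method": "jog_arm", "body": {
  "targets": [
    {"dx":0.15,"dy":-0.12,"rz":-0.03,"fingers":1},
    {"dx":0.3,"dy":-0.23,"rz":-0.065,"fingers":1},
    {"dx":0.45,"dy":-0.35,"rz":-0.1,"fingers":1},
    {"dx":0.6,"dy":-0.47,"rz":-0.14,"fingers":1},
    {"dx":0.7,"dy":-0.55,"rz":-0.18,"fingers":1},
    {"dx":0.8,"dy":-0.62,"rz":-0.22,"fingers":1},
    {"dx":0.88,"dy":-0.69,"rz":-0.26,"fingers":1},
    {"dx":0.95,"dy":-0.74,"rz":-0.3,"fingers":1},
    {"dx":0.98,"dy":-0.77,"rz":-0.34,"fingers":1},
    {"dx":0.98,"dy":-0.77,"rz":-0.37,"fingers":1},
    {"dx":0.98,"dy":-0.77,"rz":-0.39,"fingers":1},
    {"dx":0.98,"dy":-0.77,"rz":-0.39,"fingers":1}
  ]
}}

```text
validation failed for argument at $.ta...
```

```bash
python3 -c "
from mv import *
go(rackpt(-.01,.148,.2),Rt(A)); print(q2R(r.sense()['tcp_rot']).round(2),np.round(r.sense()['joint_positions'],2))"
```

```text
t 0.1 pos [ 0.2772 -0.5598  0.2308] d [ 2.211 -1.729  0.156] r [-3.000e-04 -2.000e-04 -3.902e-01] F [ 0.4 -1.1 -0.5] w 0.0854
[[ 0.9   0.44 -0.  ]
 [ 0.44 -0.9   0.  ]
 [-0.   -0.   -1.  ]] [ 1.04  0.52 -0.04  1.6   0.02  1.02 -0.11]
```

The call was refused, and the arm has not moved. I'll send all seven numbers in each row.

Request:
{"method": "jog_arm", "body": {
  "targets": [
    {"dx":0.3,"dy":-0.23,"dz":0,"rx":0,"ry":0,"rz":-0.08,"fingers":1},
    {"dx":0.6,"dy":-0.47,"dz":0,"rx":0,"ry":0,"rz":-0.16,"fingers":1},
    {"dx":0.8,"dy":-0.62,"dz":0,"rx":0,"ry":0,"rz":-0.24,"fingers":1},
    {"dx":0.98,"dy":-0.77,"dz":0,"rx":0,"ry":0,"rz":-0.32,"fingers":1},
    {"dx":0.98,"dy":-0.77,"dz":0,"rx":0,"ry":0,"rz":-0.39,"fingers":1},
    {"dx":0.98,"dy":-0.77,"dz":0,"rx":0,"ry":0,"rz":-0.39,"fingers":1},
    {"dx":0.98,"dy":-0.77,"dz":0,"rx":0,"ry":0,"rz":-0.39,"fingers":1},
    {"dx":0.98,"dy":-0.77,"dz":0,"rx":0,"ry":0,"rz":-0.39,"fingers":1},
    {"dx":0.98,"dy":-0.77,"dz":0,"rx":0,"ry":0,"rz":-0.39,"fingers":1},
    {"dx":0.98,"dy":-0.77,"dz":0,"rx":0,"ry":0,"rz":-0.39,"fingers":1},
    {"dx":0.98,"dy":-0.77,"dz":0,"rx":0,"ry":0,"rz":-0.39,"fingers":1}
  ]
}}

```text
t: 1.02
position: [0.3845, -0.335, 0.2311]
tcp_rot: [-0.0, 0.664, 0.748, 0.0]
force: [-0.2, 0.3, 0.6]
width: -0.0001
gripper_force: 0.0
```

```bash
python3 -c "
from mv import *
go(rackpt(-.01,.148,.2),Rt(A)); print(q2R(r.sense()['tcp_rot']).round(2),np.round(r.sense()['joint_positions'],2))"
```

```text
t 1.02 pos [ 0.3845 -0.335   0.2311] d [1.316 0.841 0.156] r [-0.0001 -0.0002  0.0014] F [-0.2  0.3  0.6] w -0.0001
[[-0.12  0.99 -0.  ]
 [ 0.99  0.12  0.  ]
 [ 0.   -0.   -1.  ]] [ 0.9   0.36 -0.38  1.88  0.16  0.93  0.56]
```

Request:
{"method": "jog_arm", "body": {
  "targets": [
    {"dx":0.17,"dy":0.11,"dz":0,"rx":0,"ry":0,"rz":0,"fingers":1},
    {"dx":0.34,"dy":0.22,"dz":0,"rx":0,"ry":0,"rz":0,"fingers":1},
    {"dx":0.51,"dy":0.33,"dz":0,"rx":0,"ry":0,"rz":0,"fingers":1},
    {"dx":0.68,"dy":0.44,"dz":0,"rx":0,"ry":0,"rz":0,"fingers":1},
    {"dx":0.85,"dy":0.55,"dz":0,"rx":0,"ry":0,"rz":0,"fingers":1},
    {"dx":1.0,"dy":0.65,"dz":0,"rx":0,"ry":0,"rz":0,"fingers":1},
    {"dx":1.0,"dy":0.65,"dz":0,"rx":0,"ry":0,"rz":0,"fingers":1}
  ]
}}

```text
t: 1.6
position: [0.4936, -0.1147, 0.2315]
tcp_rot: [-0.0, 0.664, 0.747, 0.002]
force: [-0.1, 1.1, 0.1]
width: -0.0001
gripper_force: 0.0
```

```bash
python3 -c "
from mv import *
go(rackpt(-.01,.148,.08),Rt(A))"
```

```text
t 1.6 pos [ 0.4936 -0.1147  0.2315] d [0.286 0.166 0.758] r [ 0.0006 -0.0008  0.0009] F [-0.1  1.1  0.1] w -0.0001
```

Request:
{"method": "jog_arm", "body": {
  "targets": [
    {"dx":0.15,"dy":0.09,"dz":0.1,"rx":0,"ry":0,"rz":0,"fingers":1},
    {"dx":0.29,"dy":0.17,"dz":0.25,"rx":0,"ry":0,"rz":0,"fingers":1},
    {"dx":0.29,"dy":0.17,"dz":0.42,"rx":0,"ry":0,"rz":0,"fingers":1},
    {"dx":0.29,"dy":0.17,"dz":0.58,"rx":0,"ry":0,"rz":0,"fingers":1},
    {"dx":0.29,"dy":0.17,"dz":0.7,"rx":0,"ry":0,"rz":0,"fingers":1},
    {"dx":0.29,"dy":0.17,"dz":0.75,"rx":0,"ry":0,"rz":0,"fingers":1},
    {"dx":0.29,"dy":0.17,"dz":0.75,"rx":0,"ry":0,"rz":0,"fingers":1},
    {"dx":0.29,"dy":0.17,"dz":0.75,"rx":0,"ry":0,"rz":0,"fingers":1}
  ]
}}

```text
t: 2.27
position: [0.5184, -0.0601, 0.0819]
tcp_rot: [0.0, 0.666, 0.746, -0.0]
force: [0.6, -0.7, 0.4]
width: 0.0
gripper_force: 0.0
```

```bash
python3 -c "
from mv import *
go(rackpt(-.01,.148,.065),Rt(A));go(rackpt(-.01,.159,.015),Rt(A))"
```

```text
t 2.27 pos [ 0.5184 -0.0601  0.0819] d [0.031 0.012 0.084] r [ 0.      0.     -0.0008] F [ 0.6 -0.7  0.4] w 0.0
t 2.27 pos [ 0.5184 -0.0601  0.0819] d [0.086 0.012 0.334] r [ 0.      0.     -0.0008] F [ 0.6 -0.7  0.4] w 0.0
```

Request:
{"method": "jog_arm", "body": {
  "targets": [
    {"dx":0.03,"dy":0.012,"dz":0.04,"rx":0,"ry":0,"rz":0,"fingers":1},
    {"dx":0.03,"dy":0.012,"dz":0.08,"rx":0,"ry":0,"rz":0,"fingers":1},
    {"dx":0.035,"dy":0.012,"dz":0.11,"rx":0,"ry":0,"rz":0,"fingers":1},
    {"dx":0.042,"dy":0.012,"dz":0.14,"rx":0,"ry":0,"rz":0,"fingers":1},
    {"dx":0.052,"dy":0.012,"dz":0.17,"rx":0,"ry":0,"rz":0,"fingers":1},
    {"dx":0.062,"dy":0.012,"dz":0.2,"rx":0,"ry":0,"rz":0,"fingers":1},
    {"dx":0.07,"dy":0.012,"dz":0.23,"rx":0,"ry":0,"rz":0,"fingers":1},
    {"dx":0.076,"dy":0.012,"dz":0.26,"rx":0,"ry":0,"rz":0,"fingers":1},
    {"dx":0.082,"dy":0.012,"dz":0.29,"rx":0,"ry":0,"rz":0,"fingers":1},
    {"dx":0.085,"dy":0.012,"dz":0.3,"rx":0,"ry":0,"rz":0,"fingers":1},
    {"dx":0.085,"dy":0.012,"dz":0.31,"rx":0,"ry":0,"rz":0,"fingers":1},
    {"dx":0.085,"dy":0.012,"dz":0.31,"rx":0,"ry":0,"rz":0,"fingers":1}
  ]
}}

```text
t: 3.27
position: [0.5193, -0.042, 0.0201]
tcp_rot: [0.0, 0.665, 0.746, 0.001]
force: [-5.9, 5.5, 27.5]
width: -0.0001
gripper_force: 14.1
```

```bash
python3 - <<'E'
from mv import *
from plant import read_camera
for n in("top","scene"):
    c=read_camera(n); W=cloud(c)
    for lo,hi in((.118,.135),(.14,.185)):
        p=sel(W,.48,.62,-.275,-.12,lo,hi); print(n,len(p),rect(p[:,:2]) if len(p) else 0,np.percentile(p[:,2],[10,50,90]).round(4) if len(p) else 0)
go(rackpt(-.01,.16,.1),Rt(A))
E
```

```text
top 50 (array([ 554.5, -233.5]), array([54.8, 23.1]), 60.24) [0.1205 0.125  0.1281]
top 84 (array([ 540.2, -231.2]), array([ 8.4, 55.4]), 6.14) [0.1574 0.1632 0.1657]
scene 333 (array([ 550.2, -195.3]), array([ 29.1, 118.7]), 6.69) [0.1198 0.1252 0.1316]
scene 394 (array([ 536.2, -197.6]), array([ 17.9, 120.3]), 6.83) [0.1442 0.1573 0.1654]
t 3.37 pos [ 0.5193 -0.042   0.0202] d [ 0.002 -0.002 -0.399] r [ 0.0005 -0.0001 -0.0001] F [-4.3  4.8 24. ] w 0.0001
```

Request:
{"method": "jog_arm", "body": {
  "targets": [
    {"dx":0,"dy":0,"dz":-0.08,"rx":0,"ry":0,"rz":0,"fingers":1},
    {"dx":0,"dy":0,"dz":-0.25,"rx":0,"ry":0,"rz":0,"fingers":1},
    {"dx":0,"dy":0,"dz":-0.42,"rx":0,"ry":0,"rz":0,"fingers":1},
    {"dx":0,"dy":0,"dz":-0.6,"rx":0,"ry":0,"rz":0,"fingers":0},
    {"dx":0,"dy":0,"dz":-0.78,"rx":0,"ry":0,"rz":0,"fingers":-1},
    {"dx":0,"dy":0,"dz":-0.92,"rx":0,"ry":0,"rz":0,"fingers":-1},
    {"dx":0,"dy":0,"dz":-1.0,"rx":0,"ry":0,"rz":0,"fingers":-1},
    {"dx":0,"dy":0,"dz":-1.0,"rx":0,"ry":0,"rz":0,"fingers":-1}
  ]
}}

```text
t: 4.03
position: [0.5201, -0.0431, 0.2227]
tcp_rot: [0.002, 0.666, 0.746, 0.001]
force: [0.5, -0.7, 0.5]
width: 0.0606
gripper_force: 0.0
```

```bash
python3 -c "
from mv import *
go(rackpt(-.01,0,.225),Rt(A))"
```

```text
t 4.03 pos [ 0.5201 -0.0431  0.2227] d [-0.792 -0.005 -0.011] r [ 0.0016  0.0004 -0.0005] F [ 0.5 -0.7  0.5] w 0.0606
```

Request:
{"method": "jog_arm", "body": {
  "targets": [
    {"dx":-0.12,"dy":0,"dz":-0.05,"rx":0,"ry":0,"rz":0,"fingers":-1},
    {"dx":-0.3,"dy":0,"dz":-0.05,"rx":0,"ry":0,"rz":0,"fingers":-1},
    {"dx":-0.5,"dy":0,"dz":-0.05,"rx":0,"ry":0,"rz":0,"fingers":-1},
    {"dx":-0.68,"dy":0,"dz":-0.05,"rx":0,"ry":0,"rz":0,"fingers":-1},
    {"dx":-0.78,"dy":0,"dz":-0.05,"rx":0,"ry":0,"rz":0,"fingers":-1},
    {"dx":-0.8,"dy":0,"dz":-0.05,"rx":0,"ry":0,"rz":0,"fingers":-1},
    {"dx":-0.8,"dy":0,"dz":-0.05,"rx":0,"ry":0,"rz":0,"fingers":-1},
    {"dx":-0.8,"dy":0,"dz":-0.05,"rx":0,"ry":0,"rz":0,"fingers":-1}
  ]
}}

```text
t: 4.7
position: [0.5367, -0.201, 0.2287]
tcp_rot: [-0.0, 0.665, 0.746, 0.0]
force: [-0.6, 0.3, 0.3]
width: 0.085
gripper_force: 0.0
```

```bash
python3 - <<'E'
from mv import *
from plant import read_camera
c=read_camera("scene"); W=cloud(c); p=sel(W,.48,.57,-.275,-.12,.142,.172); print(rect(p[:,:2]),p.mean(0),np.percentile(p[:,2],[50,98]))
cv2.imwrite("pics/s1.png",cv2.resize(c["image"][40:240,60:340,::-1],(800,571)))
go(rackpt(-.01,0,.134),Rt(A))
E
```

```text
(array([ 538.5, -204.5]), array([ 14.4, 123.9]), 7.5) [ 0.53961745 -0.20013606  0.15622763] [0.15744212 0.16835093]
t 4.75 pos [ 0.5368 -0.2006  0.2289] d [-0.001  0.001  0.475] r [-0.0001 -0.0002  0.0001] F [0.5 0.3 0.2] w 0.0855
```

View pics/s1.png

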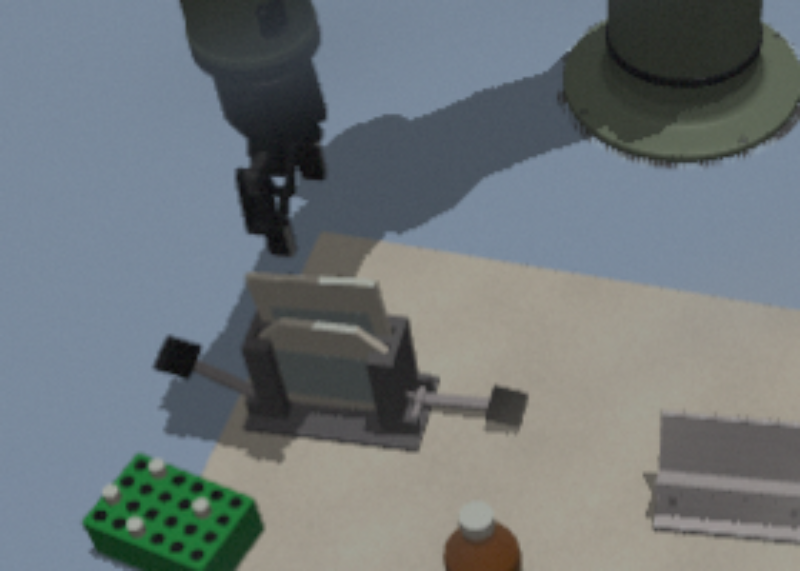

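The square cassette has risen (top edge (250,275)–(380,283)), its pad is down at (508,405), and the open gripper hangs clear above it. Descend and grip.

Request:
{"method": "jog_arm", "body": {
  "targets": [
    {"dx":0,"dy":0,"dz":0.1,"rx":0,"ry":0,"rz":0,"fingers":-1},
    {"dx":0,"dy":0,"dz":0.2,"rx":0,"ry":0,"rz":0,"fingers":-1},
    {"dx":0,"dy":0,"dz":0.3,"rx":0,"ry":0,"rz":0,"fingers":-1},
    {"dx":0,"dy":0,"dz":0.4,"rx":0,"ry":0,"rz":0,"fingers":-1},
    {"dx":0,"dy":0,"dz":0.45,"rx":0,"ry":0,"rz":0,"fingers":-1},
    {"dx":0,"dy":0,"dz":0.465,"rx":0,"ry":0,"rz":0,"fingers":-1},
    {"dx":0,"dy":0,"dz":0.465,"rx":0,"ry":0,"rz":0,"fingers":-1},
    {"dx":0,"dy":0,"dz":0.465,"rx":0,"ry":0,"rz":0,"fingers":0},
    {"dx":0,"dy":0,"dz":0.465,"rx":0,"ry":0,"rz":0,"fingers":0.5},
    {"dx":0,"dy":0,"dz":0.465,"rx":0,"ry":0,"rz":0,"fingers":1},
    {"dx":0,"dy":0,"dz":0.465,"rx":0,"ry":0,"rz":0,"fingers":1},
    {"dx":0,"dy":0,"dz":0.465,"rx":0,"ry":0,"rz":0,"fingers":1},
    {"dx":0,"dy":0,"dz":0.465,"rx":0,"ry":0,"rz":0,"fingers":1},
    {"dx":0,"dy":0,"dz":0.465,"rx":0,"ry":0,"rz":0,"fingers":1},
    {"dx":0,"dy":0,"dz":0.465,"rx":0,"ry":0,"rz":0,"fingers":1}
  ],
  "grip_force": 40
}}

```text
t: 6.0
position: [0.5371, -0.2019, 0.1365]
tcp_rot: [0.0, 0.666, 0.746, 0.0]
force: [1.1, -0.7, 2.2]
width: 0.0074
gripper_force: 41.7
```

Request:
{"method": "jog_arm", "body": {
  "targets": [
    {"dx":0,"dy":0,"dz":-0.03,"rx":0,"ry":0,"rz":0,"fingers":1},
    {"dx":0,"dy":0,"dz":-0.07,"rx":0,"ry":0,"rz":0,"fingers":1},
    {"dx":0,"dy":0,"dz":-0.12,"rx":0,"ry":0,"rz":0,"fingers":1},
    {"dx":0,"dy":0,"dz":-0.18,"rx":0,"ry":0,"rz":0,"fingers":1},
    {"dx":0,"dy":0,"dz":-0.24,"rx":0,"ry":0,"rz":0,"fingers":1},
    {"dx":0,"dy":0,"dz":-0.3,"rx":0,"ry":0,"rz":0,"fingers":1},
    {"dx":0,"dy":0,"dz":-0.36,"rx":0,"ry":0,"rz":0,"fingers":1},
    {"dx":0,"dy":0,"dz":-0.42,"rx":0,"ry":0,"rz":0,"fingers":1},
    {"dx":0,"dy":0,"dz":-0.48,"rx":0,"ry":0,"rz":0,"fingers":1},
    {"dx":0,"dy":0,"dz":-0.54,"rx":0,"ry":0,"rz":0,"fingers":1},
    {"dx":0,"dy":0,"dz":-0.6,"rx":0,"ry":0,"rz":0,"fingers":1},
    {"dx":0,"dy":0,"dz":-0.63,"rx":0,"ry":0,"rz":0,"fingers":1},
    {"dx":0,"dy":0,"dz":-0.65,"rx":0,"ry":0,"rz":0,"fingers":1},
    {"dx":0,"dy":0,"dz":-0.65,"rx":0,"ry":0,"rz":0,"fingers":1}
  ]
}}

```text
t: 7.17
position: [0.5371, -0.202, 0.267]
tcp_rot: [0.0, 0.666, 0.746, 0.0]
force: [0.2, 0.3, -1.9]
width: 0.0073
gripper_force: 41.3
```

```bash
python3 - <<'E'
from mv import *
from plant import read_camera
c=read_camera("scene"); W=cloud(c)
cv2.imwrite("pics/s2.png",cv2.resize(c["image"][0:220,60:340,::-1],(700,550)))
p=sel(W,.515,.57,-.275,-.12,.14,.31); print(np.percentile(p[:,2],[1,99]),rect(p[:,:2]))
q=p[abs((p-np.median(p,0))@np.array([.993,.115,0]))<.01]; 
e=q@np.array([-.115,.993,0]); 
for z in np.arange(.15,.26,.02):
    m=abs(q[:,2]-z)<.01; print(z.round(2),e[m].min().round(4),e[m].max().round(4))
s=r.sense(); print("tool y'",np.dot(s["position"],[-.115,.993,0]))
st=np.array([.560,.1887,.035]); Y=.135
X=np.array([np.cos(Y),np.sin(Y),0])
u=-np.sin(.3)*X+np.cos(.3)*np.array([0,0,1]); n=np.cos(.3)*X+np.sin(.3)*np.array([0,0,1])
go(st+u*(.0815+.08)+n*.006,Rt(Y,.3))
E
```

```text
[0.18577297 0.30211868] (array([ 543.4, -201.2]), array([ 33.7, 128.6]), 12.23)Traceback (most recent call last):
  File "<stdin>", line 9, in <module>
    return umr_minimum(a, axis, None, out, keepdims, initial, where)
ValueError: zero-size array to reduction operation minimum which has no identity
```

View pics/s2.png

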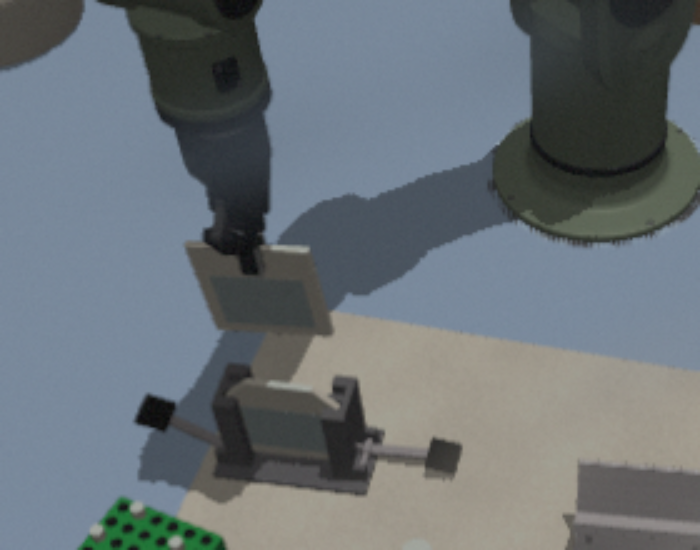

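The cassette hangs squarely from the gripper (edge (190,245)–(318,250)), clear of the rack; the cut cassette is still in its slot.

```bash
cat > tgt.py <<'E'
from mv import *
import sys
st=np.array([.560,.1887,.035]); Y=.135
X=np.array([np.cos(Y),np.sin(Y),0]); YY=np.array([-np.sin(Y),np.cos(Y),0])
def T(du,dn,dy=0,lean=.3,h=.081):
    u=-np.sin(lean)*X+np.cos(lean)*np.array([0,0,1]); n=np.cos(.3)*X+np.sin(.3)*np.array([0,0,1]); u3=-np.sin(.3)*X+np.cos(.3)*np.array([0,0,1])
    go(st+u*h+u3*du+n*dn+YY*dy,Rt(Y,lean))
E
python3 - <<'E'
from tgt import *
from plant import read_camera
c=read_camera("scene"); W=cloud(c)
p=sel(W,.515,.57,-.275,-.12,.18,.255); e=p@np.array([-.115,.993,0])
for z in np.arange(.19,.25,.01):
    m=abs(p[:,2]-z)<.005; print(z.round(2),m.sum(),*(np.percentile(e[m],[0,2,98,100]).round(4) if m.any() else []), p[m]@np.array([.993,.115,0]) .mean() if 0 else "")
print("bottom",p[:,2].min()); s=r.sense(); print("tool y'",np.dot(s["position"],[-.115,.993,0]).round(4))
T(.1,.006)
E
```

```text
0.19 118 -0.3193 -0.3169 -0.1994 -0.198 
0.2 131 -0.3203 -0.3173 -0.1997 -0.1973 
0.21 151 -0.3223 -0.3194 -0.1998 -0.1996 
0.22 137 -0.3223 -0.3184 -0.2008 -0.1993 
0.23 148 -0.3224 -0.32 -0.2017 -0.1997 
0.24 148 -0.3235 -0.3204 -0.2024 -0.201 
bottom 0.1803586116699979
tool y' -0.2622
t 7.27 pos [ 0.5366 -0.2019  0.2659] d [1.922 0.1   0.281] r [-0.0957  0.0009 -0.0066] F [-0.5 -0.3 -1.4] w 0.0072
```

Request:
{"method": "jog_arm", "body": {
  "targets": [
    {"dx":0.06,"dy":0,"dz":0,"rx":0,"ry":0,"rz":0,"fingers":1},
    {"dx":0.16,"dy":0.01,"dz":0,"rx":0,"ry":0,"rz":0,"fingers":1},
    {"dx":0.28,"dy":0.02,"dz":0,"rx":0,"ry":0,"rz":0,"fingers":1},
    {"dx":0.4,"dy":0.02,"dz":0,"rx":0,"ry":0,"rz":0,"fingers":1},
    {"dx":0.52,"dy":0.03,"dz":0,"rx":0,"ry":0,"rz":0,"fingers":1},
    {"dx":0.64,"dy":0.03,"dz":0,"rx":0,"ry":0,"rz":0,"fingers":1},
    {"dx":0.76,"dy":0.04,"dz":0,"rx":0,"ry":0,"rz":0,"fingers":1},
    {"dx":0.88,"dy":0.05,"dz":0,"rx":0,"ry":0,"rz":0,"fingers":1},
    {"dx":0.96,"dy":0.05,"dz":0,"rx":0,"ry":0,"rz":0,"fingers":1},
    {"dx":1.0,"dy":0.05,"dz":0,"rx":0,"ry":0,"rz":0,"fingers":1},
    {"dx":1.0,"dy":0.05,"dz":0,"rx":0,"ry":0,"rz":0,"fingers":1}
  ]
}}

```text
t: 8.18
position: [0.5235, -0.0001, 0.266]
tcp_rot: [-0.0, 0.665, 0.747, -0.0]
force: [0.6, 0.3, -1.1]
width: 0.0067
gripper_force: 41.2
```

```bash
python3 -c "
from tgt import *
T(.1,.006)"
```

```text
t 8.18 pos [ 5.235e-01 -1.000e-04  2.660e-01] d [0.912 0.053 0.282] r [-0.0956  0.0007 -0.0057] F [ 0.6  0.3 -1.1] w 0.0067
```

Request:
{"method": "jog_arm", "body": {
  "targets": [
    {"dx":0.06,"dy":0,"dz":0,"rx":0,"ry":0,"rz":0,"fingers":1},
    {"dx":0.16,"dy":0.01,"dz":0,"rx":-0.01,"ry":0,"rz":0,"fingers":1},
    {"dx":0.28,"dy":0.02,"dz":0,"rx":-0.02,"ry":0,"rz":0,"fingers":1},
    {"dx":0.4,"dy":0.02,"dz":0.02,"rx":-0.035,"ry":0,"rz":-0.001,"fingers":1},
    {"dx":0.52,"dy":0.03,"dz":0.04,"rx":-0.05,"ry":0,"rz":-0.002,"fingers":1},
    {"dx":0.64,"dy":0.03,"dz":0.06,"rx":-0.065,"ry":0,"rz":-0.003,"fingers":1},
    {"dx":0.76,"dy":0.04,"dz":0.1,"rx":-0.08,"ry":0,"rz":-0.004,"fingers":1},
    {"dx":0.84,"dy":0.05,"dz":0.15,"rx":-0.09,"ry":0,"rz":-0.005,"fingers":1},
    {"dx":0.89,"dy":0.053,"dz":0.2,"rx":-0.0956,"ry":0.0007,"rz":-0.0057,"fingers":1},
    {"dx":0.912,"dy":0.053,"dz":0.25,"rx":-0.0956,"ry":0.0007,"rz":-0.0057,"fingers":1},
    {"dx":0.912,"dy":0.053,"dz":0.282,"rx":-0.0956,"ry":0.0007,"rz":-0.0057,"fingers":1},
    {"dx":0.912,"dy":0.053,"dz":0.282,"rx":-0.0956,"ry":0.0007,"rz":-0.0057,"fingers":1},
    {"dx":0.912,"dy":0.053,"dz":0.282,"rx":-0.0956,"ry":0.0007,"rz":-0.0057,"fingers":1}
  ]
}}

```text
t: 9.27
position: [0.5139, 0.1796, 0.2098]
tcp_rot: [0.099, 0.652, 0.743, 0.112]
force: [0.2, -0.1, -1.0]
width: 0.0077
gripper_force: 41.2
```

```bash
python3 - <<'E'
from tgt import *
from plant import read_camera
c=read_camera("scene"); W=cloud(c)
cv2.imwrite("pics/s3.png",cv2.resize(c["image"][100:260,230:430,::-1],(750,600)))
def plane(q,name):
    for _ in range(8):
        ct=np.median(q,0) if _==0 else q.mean(0); v=np.linalg.svd(q-ct)[2][2]; v*=np.sign(v[0]); d=(q-ct)@v; q=q[abs(d)<max(.002,2.5*d.std())]
    print(name,len(q),ct.round(4),"yaw",np.arctan2(v[1],v[0]).round(3),"lean",np.arcsin(v[2]).round(3))
def loc(p): d=p-st; return np.stack([d@X,d@YY,d[:,2]],1)
p=sel(W,.48,.6,.08,.29,.125,.27); L=loc(p); k=(abs(L[:,1])<.1)
plane(p[k&(p[:,2]<.2)],"cassette")
L=L[k]
for z in np.arange(.11,.2,.02):
    m=abs(L[:,2]-z)<.01; print(z.round(3),m.sum(),np.percentile(L[m,1],[2,98]).round(4), np.median(L[m,0]).round(4)) if m.sum()>5 else 0
print("min z",np.percentile(L[:,2],[.5,2]))
q=sel(W,.5,.6,.08,.29,.06,.088);L=loc(q);L=L[abs(L[:,1])<.09]; print("stand y ext",np.percentile(L[:,1],[1,99]).round(4))
T(.1,.006);T(.012,.006)
E
```

```text
cassette 1291 [0.5321 0.1821 0.1665] yaw 0.14 lean 0.321
0.11 357 [-0.0563  0.0563] -0.0216
0.13 382 [-0.0593  0.056 ] -0.028
0.15 393 [-0.0607  0.0544] -0.0346
0.17 371 [-0.063   0.0516] -0.0407
0.19 407 [-0.0639  0.0514] -0.0468
min z [0.09484245 0.09808267]
stand y ext [-0.0682  0.0689]
t 9.32 pos [0.5142 0.1797 0.2102] d [ 0.014 -0.006  0.001] r [ 0.0001  0.0006 -0.0012] F [-0.7  0.4 -0.7] w 0.0073
t 9.32 pos [0.5142 0.1797 0.2102] d [ 0.015 -0.006  0.441] r [ 0.0001  0.0006 -0.0012] F [-0.7  0.4 -0.7] w 0.0073
```

View pics/s3.png

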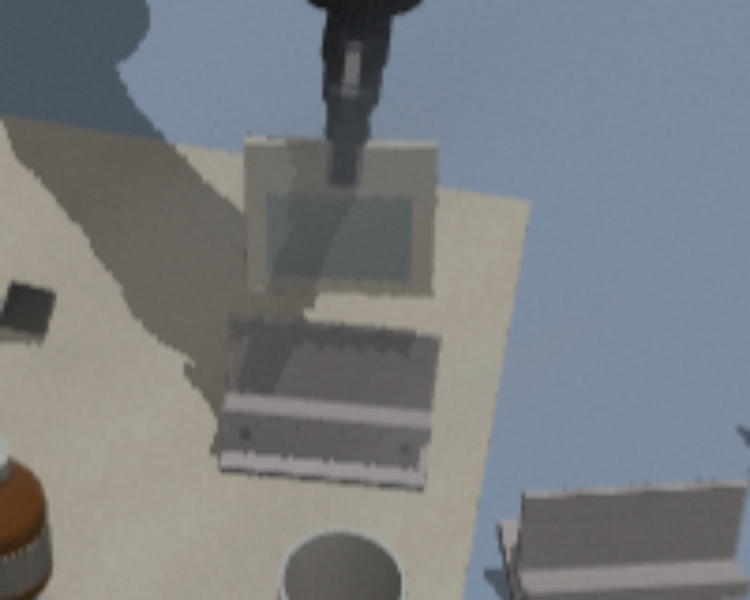

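```bash
python3 - <<'E'
from tgt import *
c=pickle.load(open("scene.pkl","rb")); Rc=q2R(c["rotation"]); K=np.array([[c["fx"],0,c["cx"]],[0,c["fy"],c["cy"]],[0,0,1]])
def pj(P): return (cv2.projectPoints((np.array(P)-c["origin"])@Rc,np.zeros(3),np.zeros(3),K,np.array(c["distortion"]))[0].reshape(-1,2)-[230,100])*3.75
s=r.sense(); M=q2R(s["tcp_rot"]); p=s["position"]; print("tool x world",M[:,0].round(3))
for phi in (0,.03,.06,.09):
    ex=M[:,0]*np.cos(phi)-M[:,2]*np.sin(phi); ez=M[:,2]*np.cos(phi)+M[:,0]*np.sin(phi)   # +x side raised by phi
    q=pj([p+a*ex*.06+b*ez+M[:,1]*.004 for b in(-.029,.081) for a in(-1,1)]); print(phi,q.round(0).tolist(),"top slope",((q[1]-q[0])[1]/(q[1]-q[0])[0]).round(3),"bot",((q[3]-q[2])[1]/(q[3]-q[2])[0]).round(3))
q=pj([st+a*YY*.07+np.array([0,0,.058])-X*.022 for a in(-1,1)]);print("rest top",q.round(0).tolist())
E
```

```text
tool x world [-0.131  0.991 -0.001]
0 [[249.0, 130.0], [443.0, 148.0], [239.0, 278.0], [424.0, 297.0]] top slope 0.094 bot 0.102
0.03 [[247.0, 132.0], [442.0, 145.0], [243.0, 281.0], [428.0, 295.0]] top slope 0.068 bot 0.077
0.06 [[246.0, 135.0], [441.0, 143.0], [247.0, 284.0], [432.0, 293.0]] top slope 0.041 bot 0.052
0.09 [[244.0, 137.0], [440.0, 140.0], [251.0, 286.0], [436.0, 291.0]] top slope 0.015 bot 0.026
rest top [[229.0, 313.0], [439.0, 334.0]]
```

The cassette is centred over the stand (cassette (250–432, 293), rest (232–438, 330)), with a roll of about 0.05 rad in the grip; I'll take that out while descending.

Request:
{"method": "jog_arm", "body": {
  "targets": [
    {"dx":0.01,"dy":-0.006,"dz":0.03,"rx":0,"ry":-0.008,"rz":0,"fingers":1},
    {"dx":0.015,"dy":-0.006,"dz":0.08,"rx":0,"ry":-0.016,"rz":-0.001,"fingers":1},
    {"dx":0.015,"dy":-0.006,"dz":0.14,"rx":0,"ry":-0.016,"rz":-0.001,"fingers":1},
    {"dx":0.015,"dy":-0.006,"dz":0.2,"rx":0,"ry":-0.016,"rz":-0.001,"fingers":1},
    {"dx":0.015,"dy":-0.006,"dz":0.26,"rx":0,"ry":-0.016,"rz":-0.001,"fingers":1},
    {"dx":0.015,"dy":-0.006,"dz":0.31,"rx":0,"ry":-0.016,"rz":-0.001,"fingers":1},
    {"dx":0.015,"dy":-0.006,"dz":0.35,"rx":0,"ry":-0.016,"rz":-0.001,"fingers":1},
    {"dx":0.015,"dy":-0.006,"dz":0.38,"rx":0,"ry":-0.016,"rz":-0.001,"fingers":1},
    {"dx":0.015,"dy":-0.006,"dz":0.4,"rx":0,"ry":-0.016,"rz":-0.001,"fingers":1},
    {"dx":0.015,"dy":-0.006,"dz":0.4,"rx":0,"ry":-0.016,"rz":-0.001,"fingers":1},
    {"dx":0.015,"dy":-0.006,"dz":0.4,"rx":0,"ry":-0.016,"rz":-0.001,"fingers":1}
  ]
}}

```text
t: 10.23
position: [0.5358, 0.1863, 0.1333]
tcp_rot: [0.118, 0.653, 0.742, 0.096]
force: [-0.7, 0.5, -1.3]
width: 0.0073
gripper_force: 41.3
```

```bash
python3 - <<'E'
from tgt import *
from plant import read_camera
c=read_camera("scene")
cv2.imwrite("pics/s4.png",cv2.resize(c["image"][120:240,260:400,::-1],(700,600)))
T(0,.006);T(0,0)
E
```

```text
t 10.28 pos [0.5358 0.1863 0.1335] d [0.001 0.001 0.102] r [0.0002 0.0164 0.0002] F [ 0.5  0.8 -2. ] w 0.0072
t 10.28 pos [0.5358 0.1863 0.1335] d [ 0.001 -0.029  0.102] r [0.0002 0.0164 0.0002] F [ 0.5  0.8 -2. ] w 0.0072
```

View pics/s4.png

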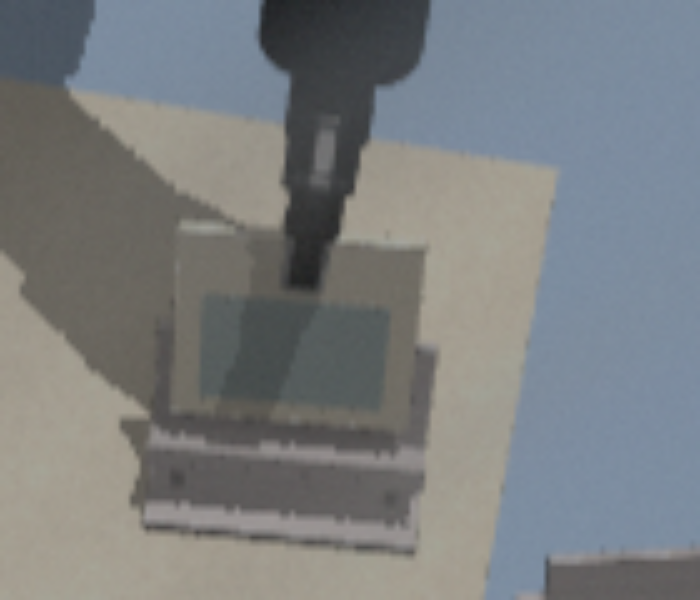

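The cassette is now parallel to the ledge (bottom (170,410)–(405,425), lip (150,435)–(425,460)) and centred. Lower it to contact.

Request:
{"method": "jog_arm", "body": {
  "targets": [
    {"dx":0,"dy":0,"dz":0.03,"rx":0,"ry":0,"rz":0,"fingers":1},
    {"dx":0,"dy":0,"dz":0.055,"rx":0,"ry":0,"rz":0,"fingers":1},
    {"dx":0,"dy":0,"dz":0.075,"rx":0,"ry":0,"rz":0,"fingers":1},
    {"dx":0,"dy":0,"dz":0.085,"rx":0,"ry":0,"rz":0,"fingers":1},
    {"dx":0,"dy":0,"dz":0.09,"rx":0,"ry":0,"rz":0,"fingers":1},
    {"dx":0,"dy":0,"dz":0.09,"rx":0,"ry":0,"rz":0,"fingers":1}
  ]
}}

```text
t: 10.78
position: [0.541, 0.1866, 0.1159]
tcp_rot: [0.117, 0.653, 0.742, 0.096]
force: [-4.3, 1.0, 5.8]
width: 0.0072
gripper_force: 42.5
```

Request:
{"method": "jog_arm", "body": {
  "targets": [
    {"dx":0,"dy":-0.006,"dz":-0.004,"rx":0,"ry":0,"rz":0,"fingers":1},
    {"dx":0,"dy":-0.012,"dz":-0.004,"rx":0,"ry":0,"rz":0,"fingers":1},
    {"dx":0,"dy":-0.018,"dz":-0.004,"rx":0,"ry":0,"rz":0,"fingers":1},
    {"dx":0,"dy":-0.024,"dz":-0.004,"rx":0,"ry":0,"rz":0,"fingers":1},
    {"dx":0,"dy":-0.028,"dz":-0.004,"rx":0,"ry":0,"rz":0,"fingers":1},
    {"dx":0,"dy":-0.028,"dz":-0.004,"rx":0,"ry":0,"rz":0,"fingers":1}
  ]
}}

```text
t: 11.28
position: [0.5359, 0.1853, 0.1152]
tcp_rot: [0.118, 0.653, 0.742, 0.096]
force: [3.8, -1.2, -1.4]
width: 0.0073
gripper_force: 41.1
```

```bash
python3 - <<'E'
from tgt import *
from plant import read_camera
c=read_camera("scene"); W=cloud(c)
cv2.imwrite("pics/s5.png",cv2.resize(c["image"][120:240,260:400,::-1],(700,600)))
T(0,0)
p=sel(W,.48,.6,.08,.29,.105,.14); d=p-st; u=np.array([-.2955,0,.955]); L=np.stack([d@X,d@YY,d[:,2]],1)
L=L[abs(L[:,1])<.075]; nn=.955*L[:,0]+.2955*L[:,2]; print("front face n (want +4mm):",np.percentile(nn,[10,50,90]).round(4),"y",np.percentile(L[:,1],[1,99]).round(4))
E
```

```text
t 11.33 pos [0.5359 0.1853 0.1152] d [ 0.001 -0.002  0.014] r [0.0003 0.0164 0.0002] F [ 3.9 -0.9 -1. ] w 0.007
front face n (want +4mm): [0.0032 0.006  0.011 ] y [-0.0608  0.0563]
```

View pics/s5.png

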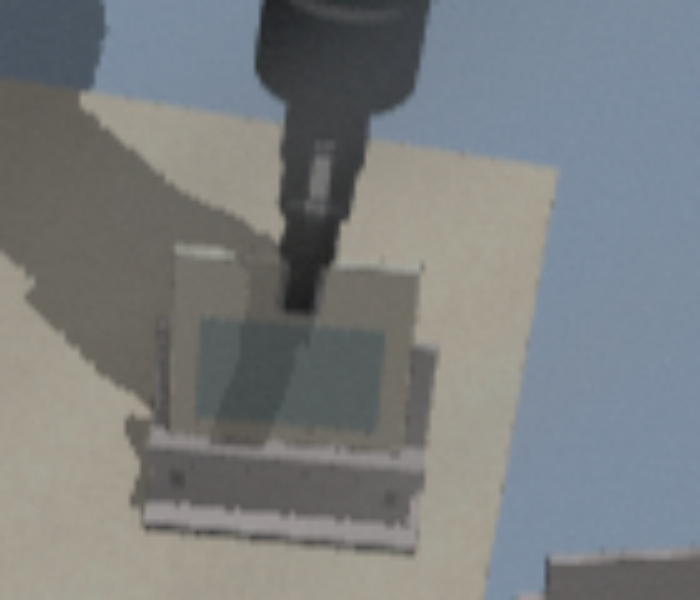

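The cassette now stands behind the lip (bottom (165,430)–(405,445)), with the rest pushing back at about 4 N. I'll lower it 2 mm to seat it, then open gently.

Request:
{"method": "jog_arm", "body": {
  "targets": [
    {"dx":0,"dy":0,"dz":0.006,"rx":0,"ry":0,"rz":0,"fingers":1},
    {"dx":0,"dy":0,"dz":0.012,"rx":0,"ry":0,"rz":0,"fingers":1},
    {"dx":0,"dy":0,"dz":0.012,"rx":0,"ry":0,"rz":0,"fingers":1}
  ]
}}

```text
t: 11.58
position: [0.5365, 0.1869, 0.1137]
tcp_rot: [0.117, 0.652, 0.742, 0.097]
force: [-6.8, 4.2, 17.8]
width: 0.0075
gripper_force: 44.6
```

Request:
{"method": "jog_arm", "body": {
  "targets": [
    {"dx":0,"dy":0,"dz":-0.004,"rx":0,"ry":0,"rz":0,"fingers":1},
    {"dx":0,"dy":0,"dz":-0.004,"rx":0,"ry":0,"rz":0,"fingers":1},
    {"dx":0,"dy":0,"dz":-0.004,"rx":0,"ry":0,"rz":0,"fingers":0.75},
    {"dx":0,"dy":0,"dz":-0.004,"rx":0,"ry":0,"rz":0,"fingers":0.7},
    {"dx":0,"dy":0,"dz":-0.004,"rx":0,"ry":0,"rz":0,"fingers":0.6},
    {"dx":0,"dy":0,"dz":-0.004,"rx":0,"ry":0,"rz":0,"fingers":0.5},
    {"dx":0,"dy":0,"dz":-0.004,"rx":0,"ry":0,"rz":0,"fingers":0.4},
    {"dx":0,"dy":0,"dz":-0.004,"rx":0,"ry":0,"rz":0,"fingers":0.3},
    {"dx":0,"dy":0,"dz":-0.004,"rx":0,"ry":0,"rz":0,"fingers":0.2},
    {"dx":0,"dy":0,"dz":-0.004,"rx":0,"ry":0,"rz":0,"fingers":0.2}
  ]
}}

```text
t: 12.42
position: [0.536, 0.1853, 0.1135]
tcp_rot: [0.118, 0.653, 0.742, 0.096]
force: [0.6, 0.5, -0.9]
width: 0.0345
gripper_force: 0.0
```

```bash
cat > chk.py <<'E'
from tgt import *
from plant import read_camera
c=read_camera("scene"); W=cloud(c)
p=sel(W,.46,.62,.08,.29,.06,.16); d=p-st; L=np.stack([d@X,d@YY,d[:,2]],1)
n=.955*L[:,0]+.2955*L[:,2]; up=-.2955*L[:,0]+.955*L[:,2]; k=(abs(L[:,1])<.065)&(n>-.002)&(n<.012)&(up<.115)
q=p[k]; ct=q.mean(0); v=np.linalg.svd(q-ct)[2][2]; v*=np.sign(v[0])
print(len(q),"n",np.median(n[k]).round(4),"yaw",np.arctan2(v[1],v[0]).round(3),"lean",np.arcsin(v[2]).round(3),"top z",np.percentile(q[:,2],99).round(4),"y",np.percentile(L[k&(up>.07),1],[1,99]).round(4))
cv2.imwrite("pics/end.png",cv2.resize(c["image"][90:270,80:430,::-1],(800,411)))
go(r.sense()["position"],Rt(Y,.3))
E
python3 chk.py
```

```text
1304 n 0.0055 yaw 0.151 lean 0.317 top z 0.1419 y [-0.0604  0.0572]
t 12.47 pos [0.536  0.1853 0.1135] d [0. 0. 0.] r [0.0001 0.0164 0.0002] F [-0.6 -0.4 -0.3] w 0.0342
```

Released; the cassette stays leaned at about 0.3 rad. I'll open wider and withdraw straight back along the tool axis.

Request:
{"method": "jog_arm", "body": {
  "targets": [
    {"dx":0,"dy":0,"dz":0,"rx":0,"ry":0,"rz":0,"fingers":-0.1},
    {"dx":0,"dy":0,"dz":-0.03,"rx":0,"ry":0,"rz":0,"fingers":-0.1},
    {"dx":0,"dy":0,"dz":-0.09,"rx":0,"ry":0,"rz":0,"fingers":-0.1},
    {"dx":0,"dy":0,"dz":-0.18,"rx":0,"ry":0,"rz":0,"fingers":-0.1},
    {"dx":0,"dy":0,"dz":-0.3,"rx":0,"ry":0,"rz":0,"fingers":-0.1},
    {"dx":0,"dy":0,"dz":-0.42,"rx":0,"ry":0,"rz":0,"fingers":-0.1},
    {"dx":0,"dy":0,"dz":-0.5,"rx":0,"ry":0,"rz":0,"fingers":-0.1},
    {"dx":0,"dy":0,"dz":-0.55,"rx":0,"ry":0,"rz":0,"fingers":-0.1},
    {"dx":0,"dy":0,"dz":-0.55,"rx":0,"ry":0,"rz":0,"fingers":-0.1},
    {"dx":0,"dy":0,"dz":-0.55,"rx":0,"ry":0,"rz":0,"fingers":-0.1},
    {"dx":0,"dy":0,"dz":-0.55,"rx":0,"ry":0,"rz":0,"fingers":-0.1}
  ]
}}

```text
t: 13.38
position: [0.5029, 0.1862, 0.2176]
tcp_rot: [0.117, 0.653, 0.742, 0.095]
force: [-0.3, 0.9, 0.2]
width: 0.0473
gripper_force: 0.0
```

```bash
python3 chk.py
```

```text
1445 n 0.0057 yaw 0.15 lean 0.321 top z 0.1415 y [-0.06    0.0568]
t 13.43 pos [0.5029 0.1863 0.2175] d [0. 0. 0.] r [-0.0004  0.0165  0.0002] F [ 0.3 -0.5  1.2] w 0.0469
```

View pics/end.png

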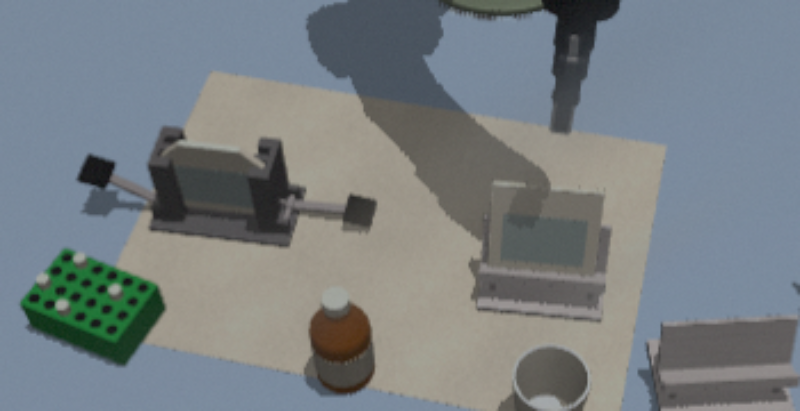

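The cassette leans on the stand, centred behind the lip (490–603, 185–270). The cut cassette is still in its slot (210,180), the bystanders are in place, and the gripper is clear at (562,130).

```bash
python3 -c "
from plant import r
print(r.finish_job())"
```

```text
the job is handed in; nothing more can be done
None
```

The job is handed in, verdict not shown: in the last picture the square-cornered cassette leans on the stand at about 0.32 rad, centred to about 2 mm, with the cut-cornered cassette still in its slot and the bottle, beaker and tube rack apparently undisturbed.

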